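# Fit a fresh spark-trap pan to the bench fume filter and lock its ring

## Task

Fit a fresh spark-trap pan to the fume filter unit: lift only the top pan off the pile of three-eared pans, lower it gently into the unit's open mouth so that its three ears lie flat in the three pockets of the seat, and then turn the two-handled lock ring clockwise (seen from above), fully home to its locked mark, so that its hooks cover the ears. Leave the rest of the pile, the plain dishes and everything else on the table standing where they are.

Things in the scene. Friction and masses are not known exactly. Their poses are not given: they have to be found in the camera images.
- pan_top: the top spark-trap pan of the pile, bare aluminium, 0.2 to 0.45 kg, 85 mm high. Origin: centre of its underside; z up. A tapered bowl (outer radius 40 mm at the bottom, 52 mm at 45 mm up), a flange (radius 67 mm) with three ears, then an upright round collar. It is nested with its ears on the rim of the pan below, 40 mm higher than that pan, with 3 mm of sideways play; it lifts straight up
- pan_rim (a point): centre of pan_top's rim, 85 mm above its underside. The upright collar below the rim, outer radius 63 mm, inner radius 55 mm, is 34 mm high above the flange; its 8 mm thick wall is the place to grip (one finger inside, one outside). The pan is held securely there at 60 N, level within a few degrees
- pan_ear (a point): underside of the pan_top ear that points along the pan's +x axis, 73 mm from the pan's axis and 45 mm above its underside. The other two ears stand at 120 and 240 degrees from it. Each ear is 26 mm wide, 6 mm thick and reaches out to radius 80 mm
- pan_mid: the second pan of the pile, the same as pan_top, nested in pan_low; it stays
- pan_low: the lowest pan of the pile, the same, standing on the table; it stays. The pile's place on the table and each pan's yaw vary
- extractor: the fume filter unit, fixed to the table: a grey housing 226 x 226 mm and 70 mm high with a round steel neck (outer radius 86 mm) up to the seat at 120 mm. Origin: centre of its underside; z up; -x is the side that faces the robot at yaw 0. Its place and yaw (within 0.5 rad) vary
- mouth (a point): centre of the mouth, on the axis of neck and lock ring, at seat height, 120 mm above the table; axes as the extractor's. The hole's radius is 58 mm, and it is deep enough for the bowl. Seated, the pan's origin is 45 mm below this point, its rim 40 mm above it
- pocket0 (a point): centre of the seat pocket at 180 degrees from the extractor's +x, 73 mm from the axis, at seat height. Raised blocks 4 mm high on the seat leave three such pockets, 36 mm wide; the pan's ears must lie in them, any ear in any pocket
- pocket1 (a point): the same, pocket at 300 degrees from the extractor's +x
- pocket2 (a point): the same, pocket at 60 degrees from the extractor's +x
- lock_ring (a joint): turn of the lock ring about the mouth's vertical axis, rad: 0 fully open, growing clockwise seen from above, 1.0 locked (end stop). It starts between 0 and 0.4, where the ears can pass down between its three hooks into the pockets. It turns stiffly, about 0.35 N m (3.5 N at a handle), and stays where it is left
- ring_pointer (a point): pointer nose on the ring's outside; at the locked mark it stands over the long steel bar beside the neck (a round pin marks fully open). The dark steel ring has radius 88 to 98 mm, top 135 mm above the table; its three hooks, 34 mm wide, reach in to radius 70 mm, 129 to 135 mm above the table, and stand over the pockets when locked
- handle_a (a point): top of one of the ring's two black round handle posts: 20 mm thick, upright, 104 mm from the axis, from 131 to 179 mm above the table. It turns with the ring: from the extractor's +x it stands at (90 degrees + 0.5 rad) minus the joint value
- handle_b (a point): top of the other post, 180 degrees round from handle_a; either handle will do
- dish_low: lower of two nested plain round aluminium dishes without ears, 120 mm across, 60 mm high, standing on the table; not wanted, leave alone. Origin: centre of its underside
- dish_top: upper plain dish, 24 mm higher than dish_low (rim 84 mm above the table); leave alone
- spray_can: bystander: spray can, 60 mm across and 185 mm high, standing within 15 cm of the pan pile; origin under its centre
- rod_tin: bystander: welding-rod tin, 55 mm across and 180 mm high, standing beside the filter unit; origin under its centre
- hammer: bystander: hammer, 220 mm long, lying on the table's far left part
- magnet_square: bystander: flat welding magnet square, 110 x 100 x 16 mm, lying on the table's far right part
There are look-alikes about, which are no part of the job. Leave any orange or red look-alike of the pan_mid alone.

How it is judged:
By the outcome, as a careful person would: the job done as asked, in the order asked, and still so for the second after the job is handed in, with the robot touching nothing.
It also fails if it takes over 51 s, if anything falls off the work surface, if the arm or the gripper's body presses on something with over 40 N, if the wrist force passes 120 N, or if a joint passes its speed limit or range.

## Robot

A 6-joint arm with a two-finger parallel gripper is mounted at the origin on the work surface. World frame = base frame: x ahead of the robot, y to its left, z up, the work surface at z = 0. Lengths are in mm, angles in degrees, forces in N, time in s.
With the tool pointing down it reaches from about 300 to 850 mm from the base axis. Payload 4.2 kg.
Tool frame: the origin (TCP) lies midway between the tips of the shut fingers; the grasp point (between the pads) lies 19 mm behind it; z points along the fingers, y is the line along which they close (so a half turn about z gives the same grasp; the last joint's range is limited). The gripper opens to 91 mm and grips with 3 to 60 N. Pads are 32 mm wide; open, the fingers measure 118 mm over their backs; the gripper's body (76 mm by 178 mm) begins 60 mm behind the grasp point.
Start: joints at [-65.432, 18.312, 89.639, -0, 72.044, -1.146], TCP at [249.489, -518.072, 213.976] pointing down, gripper open.
Joint ranges: [-177.97, 177.97], [-48.28, 115.42], [12.27, 149.76], [-77.06, 257.06], [2.81, 150.46], [-146.56, 146.56]. Speed limits (degrees/s): [147.25, 147.25, 180, 180, 180, 180].

## Interface

Orientations are given as [roll, pitch, yaw] about the fixed x, y, z axes, in that order (R = Rz(yaw) Ry(pitch) Rx(roll)).
In Python, from workcell import state, grab_frame, camera_model, workorder gives the robot as it stands.
- The arm moves only by the tool carry_out, never from a script. Its argument "commands" is a list of rows, each a list of 7 numbers: the turn, a rotation vector about the tool's x, y, z in degrees, then the shift along the tool's x, y, z in mm, then the opening, from -1 (shut) to 1 (fully open). In form: [[ax, ay, az, dx, dy, dz, hand], ...]. A call has 1 to 20 rows; each row is the pose to reach, as a shift and turn from the pose commanded when the call began, along the tool's axes at that moment; what a row does not reach only later rows make up. A row lasts 1/10 s, in which the tool goes at most 50 mm and 8.59 degrees, less where a joint would pass 70% of its speed; a pose out of reach is approached as far as the arm can. A call with a gripper value outside its range is refused whole. The fingers move at their own pace and stop on an object; "force" is the grip in N (left out, the last holds). Time passes only in rows, so rows that repeat a pose let the fingers close. It gives the time, the measured TCP pose, the force, the opening and the grip force at its end, in the units of the state.
- state(): the state, without advancing time (a new reading comes with each control period).
- grab_frame(name): name is "scene" or "top"; returns the picture (400x640x3 uint8, red, green, blue); there is no depth.
- camera_model(name): a dict with "fx", "fy", "cx", "cy" (pixels), "origin" and "rotation" of the camera in the world. Camera axes: x right, y up, looking along -z (the intrinsics and any distortion apply to the point x, -y, -z); pixel columns grow to the right and rows downward; lengths in mm; the calibration is good to about 2 mm. A picture is of the moment at which its call begins. camera_model takes no time and is no camera call.
- workorder.job_done(): hands the job in; it is judged then, once.
The state is a dict: "time_s": time; "qpos": joint angles; "qvel": joint speeds; "effort": joint torques, N m; "ee_pos": TCP position; "ee_rot": TCP orientation; "force": force on the tool from outside, world axes, zero at the start; "torque": the same for the moment, N m; "gripper_width": finger opening in mm; "gripper_force": force on a finger pad.
Only numpy, scipy, OpenCV 4.12 (cv2) and the standard library are available. Lean on these libraries where they do the work, as an engineer would, in place of code of your own. Each camera call takes 0.05 s, during which the arm holds its last target. There are 200 camera calls.

## Working session

There is one attempt and no reset: what is moved stays moved. The work goes in short steps, Python scripts to look and compute and a tool call to move; the robot and the scene stay as the last step left them, time stands still between calls to the robot, and variables do not carry over. Pictures are saved under pics/ and viewed, at most 10 in all, crops included, and the job is handed in when it is done.

Besides the shell and the picture viewer there is one more tool, called after "Call:" by a JSON object that holds its "name" and its "arguments", one argument or row to a line. carry_out: Moves the arm, as the interface text tells. Its arguments: {"type":"object","properties":{"commands":{"type":"array"},"force":{"type":"number"}},"required":["commands"]}

```bash
ls; mkdir -p pics; python3 - <<'E'
from workcell import *
import cv2
for n in("scene","top"):
    f=grab_frame(n); cv2.imwrite(f"pics/{n}0.png",f[:,:,::-1]); print(n,camera_model(n))
print(state())
E
```

```text
pics
scene {'fx': 365.0203892639374, 'fy': 365.0203892639374, 'cx': 316.9479499298219, 'cy': 204.2175841427302, 'origin': array([1140.05768908, -171.8578581 ,  793.80322606]), 'rotation': array([46.26643703,  0.7942597 , 69.55204066])}
top {'fx': 375.3976708757711, 'fy': 375.3976708757711, 'cx': 312.6773704169202, 'cy': 195.68436492408577, 'origin': array([ 281.14214848,   71.99599855, 1159.85321647]), 'rotation': array([ 11.42688367,  -0.37863374, -90.04571295])}
{'time_s': 0.1, 'qpos': array([-6.54307556e+01,  1.83446480e+01,  8.96979701e+01, -4.67180463e-04,
        7.20429178e+01, -1.14433705e+00]), 'qvel': array([ 0.01040625, -0.05232537, -0.18517325,  0.02560784,  0.05476321,
        0.06049965]), 'effort': array([-7.96922923e-04, -4.13332880e+01, -2.32511401e+01,  7.29344389e-02,
        4.21918184e-02, -6.66433198e-05]), 'ee_pos': array([ 249.30725319, -517.65568208,  213.2475288 ]), 'ee_rot': array([-1.79914472e+02, -1.26412772e-03,  2.57137249e+01]), 'force': array([-0.72113238, -0.23191201,  0.20416859]), 'torque': array([ 0.02768443,  0.04004846, -0.01884119]), 'gripper_force': 0.0, 'gripper_width': 91.33230566470577}
```

View pics/scene0.png

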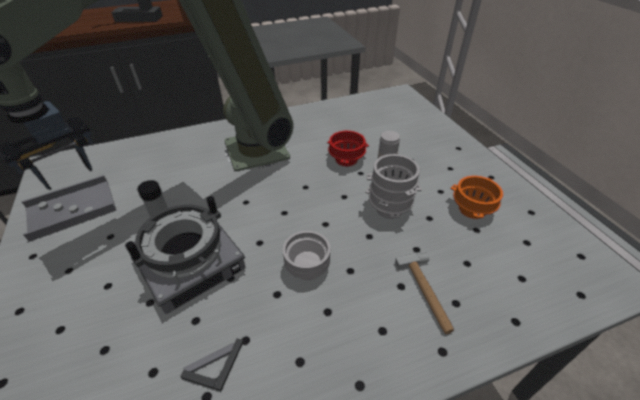

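View pics/top0.png

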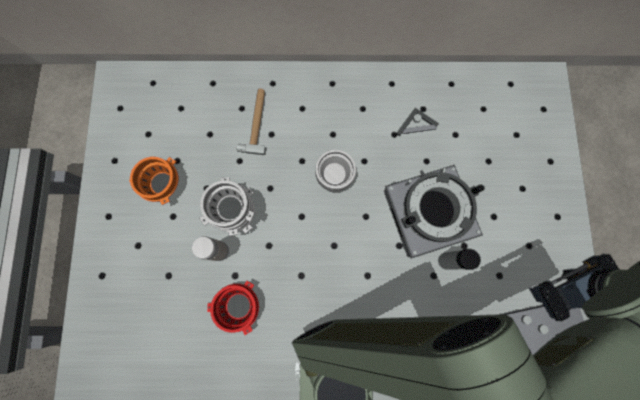

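Top view: pile at (226,203), dishes at (336,171), filter unit at (437,209). Things that could be taken for the pan: the bare pile (226,203), the orange look-alike (154,180), the red look-alike (236,307) and the plain dishes without ears (336,171). I choose the bare aluminium pile with ears, also seen at (394,170) in the scene view, and will check it in a close crop.

```bash
cat > h.py <<'E'
import numpy as np, cv2
from workcell import *
from scipy.spatial.transform import Rotation as R
def cam(n):
    c=camera_model(n); return c,R.from_euler('xyz',c['rotation'],degrees=True).as_matrix(),np.array(c['origin'])
def proj(n,P):
    c,M,o=cam(n); q=(np.atleast_2d(P)-o)@M
    return np.c_[c['cx']+c['fx']*q[:,0]/-q[:,2], c['cy']-c['fy']*q[:,1]/-q[:,2]]
def ray(n,uv,z):
    c,M,o=cam(n); uv=np.atleast_2d(uv).astype(float)
    d=np.c_[(uv[:,0]-c['cx'])/c['fx'],-(uv[:,1]-c['cy'])/c['fy'],-np.ones(len(uv))]@M.T
    return o+d*((z-o[2])/d[:,2])[:,None]
E
python3 - <<'E'
from h import *
t=cv2.imread('pics/top0.png');s=cv2.imread('pics/scene0.png')
def crop(i,cx,cy,w,h): return cv2.resize(i[cy-h//2:cy+h//2,cx-w//2:cx+w//2],(400,300),interpolation=cv2.INTER_CUBIC)
m=np.vstack([np.hstack([crop(t,226,203,88,66),crop(t,436,210,120,90)]),np.hstack([crop(s,394,175,88,66),crop(s,185,240,136,102)])])
cv2.imwrite('pics/m.png',m)
print(ray('top',[226,203],165),ray('scene',[394,168],165),ray('top',[437,209],120),ray('scene',[180,237],120))
print(ray('top',[[477,189],[410,220]],179),ray('scene',[[132,246],[211,200]],179))
E
```

```text
[[462.02969126 298.35824316 165.        ]] [[462.67954201 298.99447238 165.        ]] [[ 453.3047497  -284.64105267  120.        ]] [[ 463.87243182 -289.03167917  120.        ]]
[[ 497.93102642 -375.5973511   179.        ]
 [ 414.1448801  -191.12393352  179.        ]] [[ 511.85498679 -380.26702927  179.        ]
 [ 425.31901204 -195.02883068  179.        ]]
```

View pics/m.png

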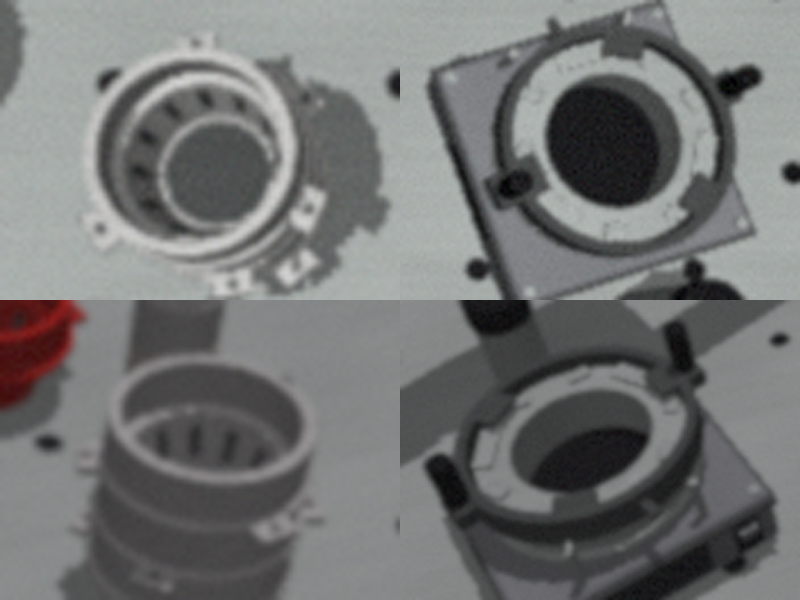

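The crop confirms the choice. Left panels show the bare pile, with the top pan's ears at about (198,42), (100,230) and (308,208) in the crop. Right panels show the unit: hole centred at crop (613,140), hooks at (622,45), (695,192) and (520,180), handles at (735,80) and (515,183).

```bash
cat >> h.py <<'E'
def circ(n,img,c0,z,r,win=10,sgn=0):
    """radial edge points at sub-pixel, fitted circle (free centre and radius)"""
    g=cv2.GaussianBlur(cv2.cvtColor(img,cv2.COLOR_BGR2GRAY),(3,3),0).astype(np.float32); c=np.array(c0,float)
    for it in range(6):
        a=np.radians(np.arange(0,360,3)); rr=np.arange(r-win,r+win,.5)
        P=np.stack([c[0]+np.cos(a)[:,None]*rr,c[1]+np.sin(a)[:,None]*rr,np.full((len(a),len(rr)),z)],-1)
        uv=proj(n,P.reshape(-1,3)).astype(np.float32).reshape(len(a),len(rr),2)
        v=cv2.remap(g,uv[...,0],uv[...,1],cv2.INTER_LINEAR)
        d=np.gradient(cv2.GaussianBlur(v,(9,1),0),axis=1); d=np.abs(d) if sgn==0 else d*sgn
        k=d.argmax(1); w=d.max(1); ok=(w>np.median(w)*.5)&(k>1)&(k<len(rr)-2)
        p=P[np.arange(len(a)),k,:2]
        for _ in range(4):
            A=np.c_[2*p[ok],np.ones(ok.sum())]; s=np.linalg.lstsq(A,(p[ok]**2).sum(1),rcond=None)[0]
            rf=np.sqrt(s[2]+s[0]**2+s[1]**2); e=np.abs(np.hypot(*(p-s[:2]).T)-rf); ok=(e<max(2,2*np.median(e[ok])))&(k>1)&(k<len(rr)-2)
        c=s[:2]
    return c.round(1),round(rf,1),int(ok.sum()),round(float(np.median(e[ok])),2)
E
python3 - <<'E'
from h import *
I={'top':cv2.imread('pics/top0.png'),'scene':cv2.imread('pics/scene0.png')}
for n in I:
    print(n,'rim out',circ(n,I[n],(462,299),165,63,8,-1),'rim in',circ(n,I[n],(462,299),165,55,6,-1))
    print('hole',circ(n,I[n],(458,-290),120,58,9,1),'ring out',circ(n,I[n],(458,-290),135,98,9),'ring in',circ(n,I[n],(458,-290),135,88,9,-1))
# ears top view
uv=np.array([[198,42],[100,230],[308,208]])/4.545+[182,170]-.4
E=ray('top',uv,131)[:,:2]; c=E.mean(0); print('ears',E.round(1),c.round(1),np.hypot(*(E-c).T),np.degrees(np.arctan2(*(E-c).T[::-1])))
uv=np.array([[660,2],[433,72],[505,300],[752,235]]); uv=(uv-[400,0])/3.333+[376,165]-.35
H=ray('top',uv,70)[:,:2]; print(H.round(1),H[[1,3]].mean(0))
d=np.diff(H,axis=0);print(np.hypot(*d.T),np.degrees(np.arctan2(d[:,1],d[:,0])))
# dark handle tops
for n,b in(('top',[(463,180,492,200),(398,210,422,230)]),('scene',[(122,236,145,262),(203,192,220,216)])):
    g=cv2.cvtColor(I[n],cv2.COLOR_BGR2GRAY)
    for x0,y0,x1,y1 in b:
        v,u=np.nonzero(g[y0:y1,x0:x1]<38); print(n,len(u),u.min()+x0,u.max()+x0,v.min()+y0,v.max()+y0,(u.mean()+x0).round(1),(v.mean()+y0).round(1))
E
```

```text
top rim out (array([463.1, 306.4]), np.float64(62.8), 117, 0.34) rim in (array([457.8, 297.1]), np.float64(53.6), 83, 0.54)
hole (array([ 460.4, -292.5]), np.float64(57.1), 120, 0.38) ring out (array([ 459.7, -287.4]), np.float64(100.8), 82, 0.75) ring in (array([ 458.2, -287.7]), np.float64(84.6), 108, 0.46)
scene rim out (array([460.6, 307.3]), np.float64(64.5), 90, 0.82) rim in (array([461.2, 305.7]), np.float64(59.5), 52, 0.13)
hole (array([ 457.8, -292.1]), np.float64(57.0), 120, 0.49) ring out (array([ 458.2, -296.7]), np.float64(91.9), 86, 0.81) ring in (array([ 468.1, -291.8]), np.float64(82.0), 82, 0.92)
ears [[537.4 311.5]
 [420.  365.5]
 [433.5 240.1]] [463.6 305.7] [73.96854197 74.02913175 72.23977477] [   4.52619253  126.09278482 -114.6485692 ]
[[ 595.4 -361.1]
 [ 530.2 -152.6]
 [ 328.6 -206.9]
 [ 384.5 -425.7]] [ 457.38655286 -289.17373013]
[218.40105546 208.84530352 225.83078052] [ 107.3607165  -164.93776075  -75.64636456]
top 66 463 482 186 198 475.8 189.7
top 65 398 414 213 229 409.0 220.9
scene 152 127 144 236 261 133.7 250.6
scene 103 207 218 197 215 211.6 205.2
```

Measured: pile centre (462.5, 306.3), ear yaw about 5.3°. Mouth (459, -292), unit yaw about 15.5°. Sizes match, with rim radius 63, ears at 73 and hole radius 57. Moving above the grip point now.

Call:
{"name": "carry_out", "arguments": {
  "commands": [
    [0,0,0,0,0,-45,1],
    [0,0,-3.57,33.5,-34.7,-66,1],
    [0,0,-7.14,67,-69.4,-66,1],
    [0,0,-10.71,100.5,-104.1,-66,1],
    [0,0,-14.28,134,-138.8,-66,1],
    [0,0,-17.85,167.5,-173.5,-66,1],
    [0,0,-21.42,201,-208.2,-66,1],
    [0,0,-25,234.5,-242.9,-66,1],
    [0,0,-28.6,268,-277.6,-66,1],
    [0,0,-32.1,301.5,-312.3,-66,1],
    [0,0,-35.7,335,-347,-66,1],
    [0,0,-39.3,368.5,-381.7,-66,1],
    [0,0,-42.8,402,-416.4,-66,1],
    [0,0,-46.4,435.5,-451.1,-66,1],
    [0,0,-50,469,-485.8,-66,1],
    [0,0,-53.6,502.5,-520.5,-66,1],
    [0,0,-57.1,536,-555.2,-66,1],
    [0,0,-60.7,569.5,-590,-66,1],
    [0,0,-64.3,603,-624.8,-66,1],
    [0,0,-64.3,603,-624.8,-66,1]
  ],
  "force": 60
}}

```text
time_s: 2.1
ee_pos: [522.4, 311.5, 277.7]
ee_rot: [-179.9, -0.1, 90.3]
force: [-0.7, -1.0, -0.6]
gripper_width: 91.2
gripper_force: 0.0
```

```bash
cat > ext.py <<'E'
from h import *
def edges(n,img,c,psi,z=70,hs=113):
    g=cv2.cvtColor(img,cv2.COLOR_BGR2GRAY).astype(np.float32)
    for k in range(4):
        a=np.radians(psi+90*k); nrm=np.array([np.cos(a),np.sin(a)]); t=np.array([-nrm[1],nrm[0]])
        T=np.arange(-95,96,3.); D=np.arange(-12,12.1,.5)
        P=c+nrm*(hs+D)[None,:,None]+t*T[:,None,None]
        uv=proj(n,np.c_[P.reshape(-1,2),np.full(P.size//2,z)]).astype(np.float32).reshape(len(T),len(D),2)
        v=cv2.GaussianBlur(cv2.remap(g,uv[...,0],uv[...,1],cv2.INTER_LINEAR),(7,1),0)
        e=np.abs(np.gradient(v,axis=1)); d=D[e.argmax(1)]
        m=np.polyfit(T,d,1); 
        for _ in range(6):
            r=np.abs(d-np.polyval(m,T)); ok=r<=max(1.,1.5*np.median(r)); m=np.polyfit(T[ok],d[ok],1)
        print(n,k,'yaw',round(psi+np.degrees(np.arctan(-m[0])),2),'off',round(m[1],1),ok.sum(),'/',len(T))
E
python3 - <<'E'
from ext import *
I={}
for n in('top','scene'):
    I[n]=grab_frame(n)[:,:,::-1].copy(); cv2.imwrite(f'pics/{n}1.png',I[n]); edges(n,I[n],np.array([459,-292.]),15.5)
    print('hole',circ(n,I[n],(458,-290),120,58,9,1))
t=I['top'];print(state()['ee_pos'],state()['ee_rot'])
s=I['scene']
def crop(i,cx,cy,w,h): return cv2.resize(i[cy-h//2:cy+h//2,cx-w//2:cx+w//2],(800,600),interpolation=cv2.INTER_CUBIC)
cv2.imwrite('pics/c1.png',crop(t,438,208,100,76))
E
```

```text
top 0 yaw 17.26 off 0.3 49 / 64
top 1 yaw 16.71 off 9.1 52 / 64
top 2 yaw 17.41 off -1.0 50 / 64
top 3 yaw 17.41 off -2.7 36 / 64
hole (array([ 460.4, -292.6]), np.float64(57.1), 120, 0.32)
scene 0 yaw 18.42 off 1.1 57 / 64
scene 1 yaw 17.5 off -1.5 44 / 64
scene 2 yaw 12.63 off -2.4 39 / 64
scene 3 yaw 14.19 off 7.0 40 / 64
hole (array([ 457.7, -292.2]), np.float64(57.0), 120, 0.45)
[521.29773342 306.94608044 278.57879863] [-1.79876078e+02  1.08951901e-01  9.00894230e+01]
```

View pics/c1.png

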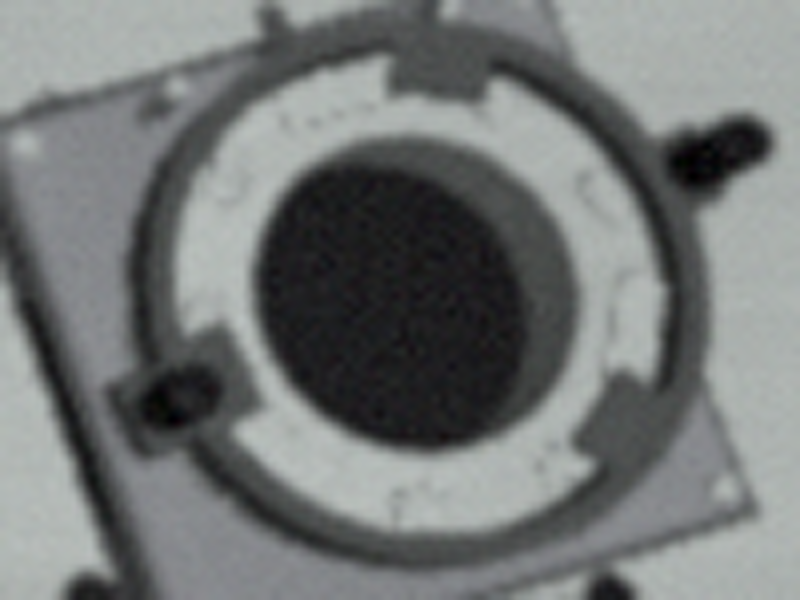

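The crop shows the mouth centred at about (420,295), with hooks at (440,75), (620,420) and (215,385). Unit yaw refines to 17.3°, ring at about 0.34 rad, and the pan must turn -48°. Descending and gripping the collar.

Call:
{"name": "carry_out", "arguments": {
  "commands": [
    [0,0,0,0,0,30,1],
    [0,0,0,0,0,60,1],
    [0,0,0,0,0,85,1],
    [0,0,0,0,0,105,1],
    [0,0,0,0,0,122,1],
    [0,0,0,0,0,135,1],
    [0,0,0,0,0,140,1],
    [0,0,0,0,0,140,1],
    [0,0,0,0,0,140,-1],
    [0,0,0,0,0,140,-1],
    [0,0,0,0,0,140,-1],
    [0,0,0,0,0,140,-1],
    [0,0,0,0,0,140,-1],
    [0,0,0,0,0,140,-1],
    [0,0,0,0,0,140,-1],
    [0,0,0,0,0,140,-1]
  ],
  "force": 60
}}

```text
time_s: 3.8
ee_pos: [521.7, 306.5, 139.9]
ee_rot: [180.0, 0.0, 90.0]
force: [0.0, -0.4, 0.1]
gripper_width: 29.8
gripper_force: 0.0
```

Call:
{"name": "carry_out", "arguments": {
  "commands": [
    [0,0,0,0,0,0,-1],
    [0,0,0,0,0,0,-1],
    [0,0,0,0,0,0,-1],
    [0,0,0,0,0,0,-1],
    [0,0,0,0,0,0,-1],
    [0,0,0,0,0,0,-1]
  ],
  "force": 60
}}

```text
time_s: 4.4
ee_pos: [521.6, 306.5, 139.9]
ee_rot: [-180.0, 0.0, 90.0]
force: [-0.4, -0.8, 0.0]
gripper_width: 9.5
gripper_force: 57.8
```

Call:
{"name": "carry_out", "arguments": {
  "commands": [
    [0,0,0,0,0,-4,-1],
    [0,0,0,0,0,-10,-1],
    [0,0,0,0,0,-18,-1],
    [0,0,0,0,0,-28,-1],
    [0,0,0,0,0,-40,-1],
    [0,0,0,0,0,-55,-1],
    [0,0,0,0,0,-72,-1],
    [0,0,0,0,0,-90,-1],
    [0,0,0,0,0,-110,-1],
    [0,0,0,0,0,-124,-1],
    [0,0,0,0,0,-130,-1],
    [0,0,0,0,0,-130,-1],
    [0,0,0,0,0,-130,-1]
  ]
}}

```text
time_s: 5.7
ee_pos: [521.3, 306.3, 269.4]
ee_rot: [-180.0, 0.0, 90.0]
force: [-0.0, -1.1, -3.0]
gripper_width: 9.1
gripper_force: 57.8
```

```bash
python3 - <<'E'
from h import *
s=state();print(s['ee_pos'],s['ee_rot'],s['force'],s['torque'],s['gripper_width'],s['gripper_force'])
m=[]
for n in('scene','top'):
    i=grab_frame(n)[:,:,::-1].copy(); cv2.imwrite(f'pics/{n}2.png',i)
    u,v=proj(n,[[462,306,200]])[0].astype(int)
    m.append(cv2.resize(i[max(0,v-75):max(0,v-75)+150,u-50:u+50],(400,600),interpolation=cv2.INTER_CUBIC))
cv2.imwrite('pics/c2.png',np.hstack(m))
E
```

```text
[521.34973291 306.27915594 269.41976668] [-1.79950187e+02  3.66525200e-02  9.00126585e+01] [-2.58239769e-03 -1.12606106e+00 -3.02753618e+00] [-0.06328464 -0.29293991  0.02871819] 9.145356560597538 57.84079207107425
```

View pics/c2.png

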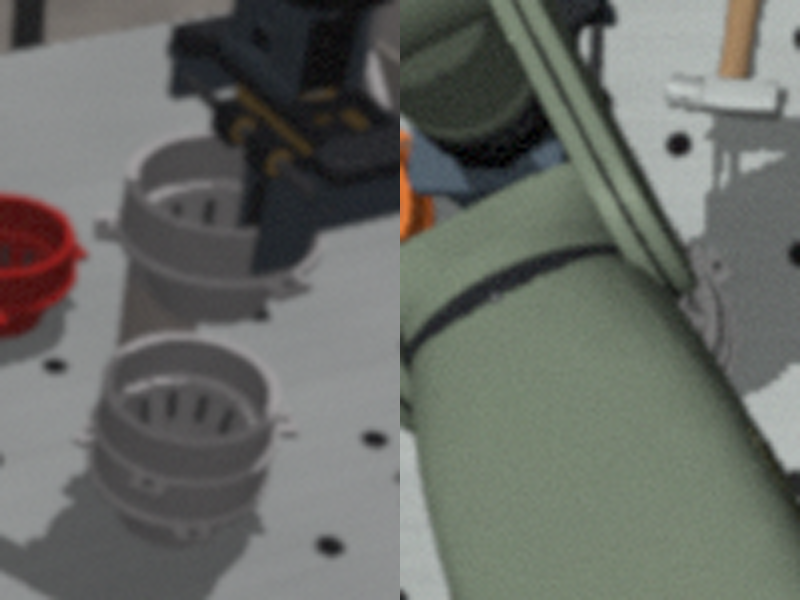

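Crop: the top pan hangs level in the gripper at left (190,220), and the two-pan pile still stands at (185,430). Moving to the unit.

Call:
{"name": "carry_out", "arguments": {
  "commands": [
    [0,0,1.1,-15,-0.5,0,-1],
    [0,0,3.2,-43,-1.6,0,-1],
    [0,0,5.9,-79,-2.9,0,-1],
    [0,0,8.6,-115,-4.2,0,-1],
    [0,0,11.3,-151,-5.5,0,-1],
    [0,0,14,-187,-6.8,0,-1],
    [0,0,16.7,-223,-8.1,0,-1],
    [0,0,19.4,-259,-9.4,0,-1],
    [0,0,22,-295,-10.7,0,-1],
    [0,0,24.7,-331,-12,0,-1],
    [0,0,27.4,-367,-13.3,0,-1],
    [0,0,30.1,-403,-14.6,0,-1],
    [0,0,32.8,-439,-15.9,0,-1],
    [0,0,35.5,-475,-17.2,0,-1],
    [0,0,38.2,-511,-18.5,0,-1],
    [0,0,40.9,-547,-19.8,0,-1],
    [0,0,43.5,-583,-21,0,-1],
    [0,0,45.6,-611,-22,0,-1],
    [0,0,47,-629,-22.7,0,-1],
    [0,0,48,-642.7,-23.2,0,-1]
  ]
}}

```text
time_s: 7.8
ee_pos: [497.8, -337.4, 269.6]
ee_rot: [-179.9, 0.0, 41.9]
force: [-0.0, 0.9, -3.4]
gripper_width: 9.8
gripper_force: 57.8
```

Call:
{"name": "carry_out", "arguments": {
  "commands": [
    [0,0,0,0,0,0,-1],
    [0,0,0,0,0,15,-1],
    [0,0,0,0,0,30,-1],
    [0,0,0,0,0,30,-1],
    [0,0,0,0,0,30,-1]
  ]
}}

```text
time_s: 8.3
ee_pos: [498.8, -335.2, 240.3]
ee_rot: [-180.0, -0.0, 42.1]
force: [0.8, -0.7, -4.3]
gripper_width: 9.3
gripper_force: 57.8
```

```bash
python3 - <<'E'
from h import *
s=state();print(s['ee_pos'],s['ee_rot'],s['force'],s['torque'],s['gripper_width'],s['gripper_force'])
y=np.radians(s['ee_rot'][2]);ax=s['ee_pos'][:2]-59*np.array([np.sin(y),-np.cos(y)]);print('axis',ax)
zr=s['ee_pos'][2]+25
m=[]
for n in('top','scene'):
    i=grab_frame(n)[:,:,::-1].copy(); cv2.imwrite(f'pics/{n}3.png',i)
    print(n,circ(n,i,ax,zr,63,8,-1),proj(n,[[*ax,zr]]))
    u,v=proj(n,[[459,-292,200]])[0].astype(int)
    m.append(cv2.resize(i[v-75:v+75,u-50:u+50],(400,600),interpolation=cv2.INTER_CUBIC))
cv2.imwrite('pics/c3.png',np.hstack(m))
E
```

```text
[ 498.83811393 -335.16077092  240.3016227 ] [-1.79978209e+02 -1.90674762e-02  4.20848889e+01] [ 0.77261564 -0.71222284 -4.28451257] [-0.16089268 -0.16975136  0.01073744] 9.30900524182243 57.8419430879876
axis [ 459.29449034 -291.37376561]
top (array([ 458.5, -294.7]), np.float64(64.8), 73, 0.52) [[459.34955081 196.83071581]]
scene (array([ 458.1, -294.2]), np.float64(64.0), 63, 0.46) [[160.57770637 192.00081316]]
```

View pics/c3.png

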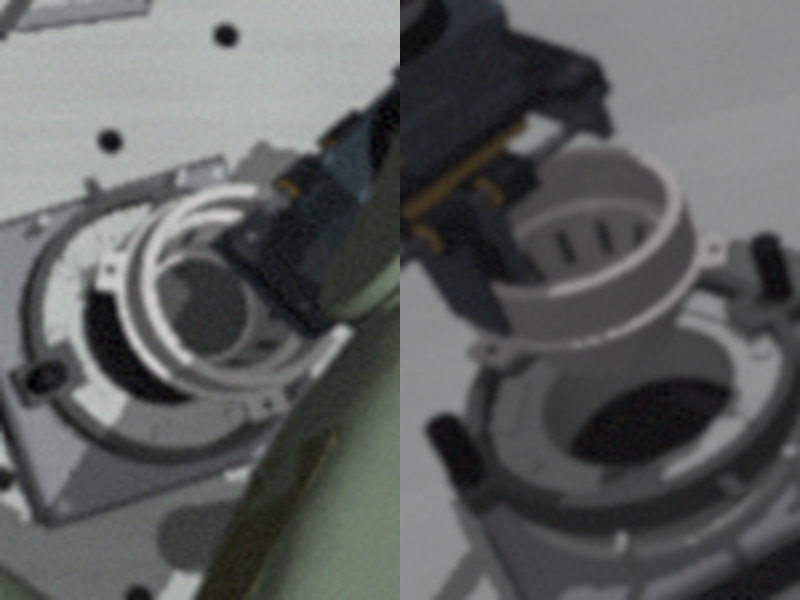

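```bash
python3 - <<'E'
from h import *
for n,E,x0 in(('top',[(110,270),(265,403)],0),('scene',[(715,248),(490,350)],400)):
    u,v=proj(n,[[459,-292,200]])[0].astype(int)
    uv=(np.array(E)-[x0,0])/4.+[u-50,v-75]-.4
    P=ray(n,uv,231)[:,:2]
    for c in([459,-291.6],[458.3,-294.4]):
        d=P-c; print(n,P.round(1),np.hypot(*d.T).round(1),np.degrees(np.arctan2(d[:,1],d[:,0])).round(1))
E
```

```text
top [[ 475.7 -221.6]
 [ 391.2 -313.2]] [72.  71.2] [  76.6 -162.4]
top [[ 475.7 -221.6]
 [ 391.2 -313.2]] [74.8 69.7] [  76.5 -164.4]
scene [[ 473.1 -222. ]
 [ 510.6 -344.2]] [71.  73.7] [ 78.6 -45.5]
scene [[ 473.1 -222. ]
 [ 510.6 -344.2]] [73.9 72.2] [ 78.5 -43.6]
```

Ears stand at about 77°, 197° and -44°, matching the pockets at 77.3°, 197.3° and -42.7°. The axis is about (459,-292). Lowering.

Call:
{"name": "carry_out", "arguments": {
  "commands": [
    [0,0,0,0,0,15,-1],
    [0,0,0,0,0,30,-1],
    [0,0,0,0,0,42,-1],
    [0,0,0,0,0,52,-1],
    [0,0,0,0,0,60,-1],
    [0,0,0,0,0,68,-1],
    [0,0,0,0,0,76,-1],
    [0,0,0,0,0,83,-1],
    [0,0,0,0,0,89,-1],
    [0,0,0,0,0,93,-1],
    [0,0,0,0,0,95,-1],
    [0,0,0,0,0,95,-1],
    [0,0,0,0,0,95,-1]
  ]
}}

```text
time_s: 9.7
ee_pos: [498.8, -336.4, 145.2]
ee_rot: [180.0, -0.0, 42.0]
force: [0.3, -0.2, -3.8]
gripper_width: 9.2
gripper_force: 57.8
```

Call:
{"name": "carry_out", "arguments": {
  "commands": [
    [0,0,0,0,0,1.5,-1],
    [0,0,0,0,0,3,-1],
    [0,0,0,0,0,4.5,-1],
    [0,0,0,0,0,6,-1],
    [0,0,0,0,0,7,-1],
    [0,0,0,0,0,8,-1],
    [0,0,0,0,0,8,-1]
  ]
}}

```text
time_s: 10.4
ee_pos: [498.6, -336.2, 136.8]
ee_rot: [-180.0, 0.0, 42.0]
force: [1.8, -0.3, -3.5]
gripper_width: 9.0
gripper_force: 57.8
```

Call:
{"name": "carry_out", "arguments": {
  "commands": [
    [0,0,0,0,0,0.7,-1],
    [0,0,0,0,0,1.4,-1],
    [0,0,0,0,0,2,-1],
    [0,0,0,0,0,2.5,-1],
    [0,0,0,0,0,2.5,-1]
  ]
}}

```text
time_s: 10.9
ee_pos: [498.8, -336.4, 134.9]
ee_rot: [180.0, -0.0, 42.0]
force: [-0.4, -0.9, -0.2]
gripper_width: 9.2
gripper_force: 57.8
```

Call:
{"name": "carry_out", "arguments": {
  "commands": [
    [0,0,0,0,0,0.5,-1],
    [0,0,0,0,0,1,-1],
    [0,0,0,0,0,1,-1],
    [0,0,0,0,0,1,-0.56],
    [0,0,0,0,0,1,-0.56],
    [0,0,0,0,0,1,-0.56],
    [0,0,0,0,0,1,-0.56]
  ]
}}

```text
time_s: 11.6
ee_pos: [498.6, -336.2, 133.2]
ee_rot: [-180.0, 0.0, 42.0]
force: [-0.4, 0.0, 0.4]
gripper_width: 20.3
gripper_force: 0.0
```

Call:
{"name": "carry_out", "arguments": {
  "commands": [
    [0,0,0,0,0,-5,-0.56],
    [0,0,0,0,0,-20,-0.56],
    [0,0,0,0,0,-40,-0.56],
    [0,0,0,0,0,-65,-0.56],
    [0,0,0,0,0,-90,-0.56],
    [0,0,-7,3,-15,-102,1],
    [0,0,-15,6,-32,-102,1],
    [0,0,-23,10,-50,-102,1],
    [0,0,-31,13,-68,-102,1],
    [0,0,-39,16,-86,-102,1],
    [0,0,-47,20,-104,-102,1],
    [0,0,-55,23,-122,-102,1],
    [0,0,-63,27,-140,-102,1],
    [0,0,-70,29.5,-153,-102,1],
    [0,0,-73,30.5,-158.6,-102,1],
    [0,0,-73,30.5,-158.6,-102,1],
    [0,0,-73,30.5,-158.6,-102,1]
  ]
}}

```text
time_s: 13.3
ee_pos: [415.4, -198.1, 235.8]
ee_rot: [180.0, 0.1, 115.0]
force: [-0.7, 0.3, -0.0]
gripper_width: 91.6
gripper_force: 0.0
```

```bash
python3 - <<'E'
from h import *
s=state();print(s['ee_pos'],s['ee_rot'],s['force'],s['gripper_width'])
m=[]
for n in('top','scene'):
    i=grab_frame(n)[:,:,::-1].copy(); cv2.imwrite(f'pics/{n}4.png',i)
    print(n,circ(n,i,(459,-292),160,63,7,-1))
    u,v=proj(n,[[459,-292,150]])[0].astype(int)
    m.append(cv2.resize(i[v-60:v+60,u-40:u+40],(400,600),interpolation=cv2.INTER_CUBIC))
cv2.imwrite('pics/c4.png',np.hstack(m))
E
```

```text
[ 415.40245974 -198.1482444   235.81761962] [1.79972888e+02 5.14075315e-02 1.14956105e+02] [-0.65431647  0.2505502  -0.01663053] 91.59062483736378
top (array([ 456.5, -293.6]), np.float64(62.4), 97, 3.14)
scene (array([ 458.3, -294. ]), np.float64(63.5), 95, 0.56)
```

View pics/c4.png

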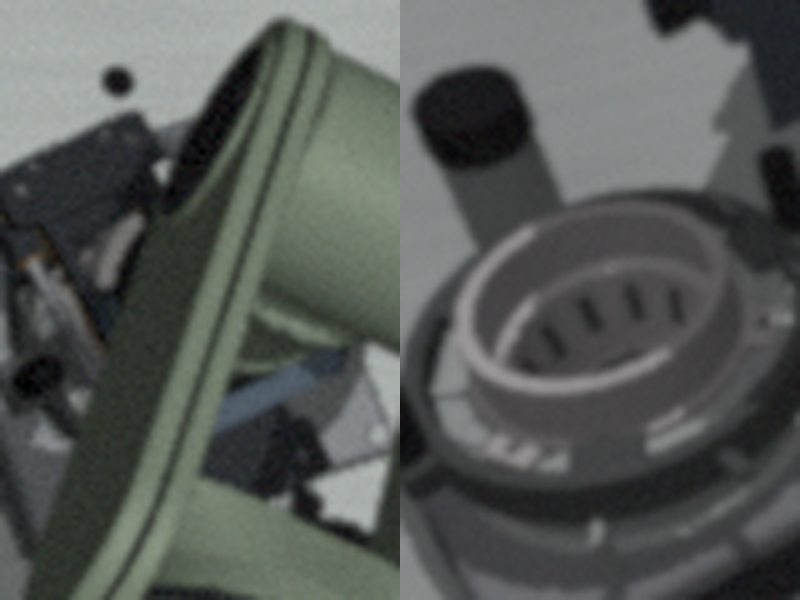

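```bash
python3 - <<'E'
from h import *
for n,p,x0 in(('top',(38,375),0),('scene',(778,160),400)):
    u,v=proj(n,[[459,-292,150]])[0].astype(int)
    P=ray(n,[(p[0]-x0)/5+u-40-.4,p[1]/5+v-60-.4],179)[0]; d=P[:2]-[459,-292.2]
    print(n,P.round(1),np.hypot(*d),np.degrees(np.arctan2(d[1],d[0])))
E
```

```text
top [ 415.2 -191.7  179. ] 109.62003032389478 113.54685485774445
scene [ 419.4 -196.1  179. ] 103.91813656880781 112.39153220195809
```

Crop: the pan sits level in the mouth, rim centred at about (595,300), and handle_a stands under the gripper. Measured at about 113.5°, ring near 0.39 rad. Gripping handle_a.

Call:
{"name": "carry_out", "arguments": {
  "commands": [
    [0,0,0,0,0,25,1],
    [0,0,0,0,0,50,1],
    [0,0,0,0,0,70,1],
    [0,0,0,0,0,83,1],
    [0,0,0,0,0,88,1],
    [0,0,0,0,0,88,-1],
    [0,0,0,0,0,88,-1],
    [0,0,0,0,0,88,-1],
    [0,0,0,0,0,88,-1],
    [0,0,0,0,0,88,-1],
    [0,0,0,0,0,88,-1],
    [0,0,0,0,0,88,-1],
    [0,0,0,0,0,88,-1],
    [0,0,0,0,0,88,-1],
    [0,0,0,0,0,88,-1],
    [0,0,0,0,0,88,-1]
  ],
  "force": 20
}}

```text
time_s: 15.0
ee_pos: [415.7, -197.5, 147.5]
ee_rot: [179.9, -0.0, 115.0]
force: [3.5, 2.9, -0.9]
gripper_width: 19.5
gripper_force: 20.0
```

Call:
{"name": "carry_out", "arguments": {
  "commands": [
    [0,0,2,-0.1,3.6,0,-1],
    [0,0,4,-0.25,7.3,0,-1],
    [0,0,8,-1,14.5,0,-1],
    [0,0,12,-2.3,21.6,0,-1],
    [0,0,16,-4,28.7,0,-1],
    [0,0,20,-6.3,35.6,0,-1],
    [0,0,24,-9,42.3,0,-1],
    [0,0,28,-12.2,48.8,0,-1],
    [0,0,31,-14.9,53.6,0,-1],
    [0,0,33,-16.8,56.6,0,-1],
    [0,0,33,-16.8,56.6,0,-1]
  ]
}}

```text
time_s: 16.1
ee_pos: [473.4, -188.3, 147.5]
ee_rot: [-179.9, -0.1, 82.0]
force: [0.4, 6.7, 2.7]
gripper_width: 19.5
gripper_force: 20.0
```

Call:
{"name": "carry_out", "arguments": {
  "commands": [
    [0,0,0.5,0.5,0.9,0,-1],
    [0,0,1,0.9,1.8,0,-1],
    [0,0,1.5,0.9,2.7,0,-1],
    [0,0,2,0.8,3.6,0,-1],
    [0,0,2.5,0.8,4.5,0,-1],
    [0,0,2.5,0.8,4.5,0,-1]
  ]
}}

```text
time_s: 16.7
ee_pos: [478.1, -189.1, 147.5]
ee_rot: [-180.0, -0.0, 79.5]
force: [-2.2, 4.1, 3.1]
gripper_width: 19.6
gripper_force: 20.0
```

Call:
{"name": "carry_out", "arguments": {
  "commands": [
    [0,0,0.5,0,0.9,0,-1],
    [0,0,1,0,1.8,0,-1],
    [0,0,1.5,0,2.7,0,-1],
    [0,0,1.5,0,2.7,0,-1]
  ]
}}

```text
time_s: 17.1
ee_pos: [480.6, -189.5, 147.4]
ee_rot: [-180.0, -0.0, 78.0]
force: [-3.2, 4.0, 3.4]
gripper_width: 19.5
gripper_force: 20.0
```

Call:
{"name": "carry_out", "arguments": {
  "commands": [
    [0,0,0.5,0,0.9,0,-1],
    [0,0,1,-0.1,1.8,0,-1],
    [0,0,1.5,-0.1,2.7,0,-1],
    [0,0,1.5,-0.1,2.7,0,-1]
  ]
}}

```text
time_s: 17.5
ee_pos: [480.5, -189.7, 147.4]
ee_rot: [-179.6, 0.0, 76.5]
force: [-9.6, 4.6, 7.8]
gripper_width: 19.4
gripper_force: 20.0
```

Call:
{"name": "carry_out", "arguments": {
  "commands": [
    [0,0,0,0,1,0,-1],
    [0,0,0,0,1.5,0,-1],
    [0,0,0,0,1.5,0,-1],
    [0,0,0,0,-1,0,-1],
    [0,0,0,0,-1,0,0.6],
    [0,0,0,0,-1,0,0.6],
    [0,0,0,0,-1,0,0.6],
    [0,0,0,0,-1,0,0.6],
    [0,0,0,0,-1,0,0.6],
    [0,0,0,0,-1,-10,0.6],
    [0,0,0,0,-1,-35,0.6],
    [0,0,0,0,-1,-70,0.6],
    [0,0,0,0,-1,-110,0.6],
    [0,0,0,80,0,-150,0.6],
    [0,0,0,120,0,-150,0.6],
    [0,0,0,165,0,-150,0.6],
    [0,0,0,210,0,-150,0.6],
    [0,0,0,250,0,-150,0.6],
    [0,0,0,280,0,-150,0.6],
    [0,0,0,280,0,-150,0.6]
  ]
}}

```text
time_s: 19.5
ee_pos: [549.4, 86.3, 297.8]
ee_rot: [180.0, -0.1, 76.8]
force: [0.7, 0.1, 1.1]
gripper_width: 72.8
gripper_force: 0.0
```

```bash
python3 - <<'E'
from h import *
s=state();print(s['time_s'],s['ee_pos'],s['force'],s['gripper_width'])
m=[]
for n in('top','scene'):
    i=grab_frame(n)[:,:,::-1].copy(); cv2.imwrite(f'pics/{n}5.png',i)
    print(n,circ(n,i,(459,-292),160,63,7,-1))
    u,v=proj(n,[[459,-292,130]])[0].astype(int)
    m.append(cv2.resize(i[v-75:v+75,u-50:u+50],(400,600),interpolation=cv2.INTER_CUBIC))
cv2.imwrite('pics/c5.png',np.hstack(m))
E
```

```text
19.5 [549.42561326  86.26011467 297.81144199] [0.67997051 0.14337996 1.0854843 ] 72.77791530863549
top (array([ 457.7, -296.1]), np.float64(65.0), 80, 0.68)
scene (array([ 458.1, -294. ]), np.float64(63.5), 108, 0.49)
```

View pics/c5.png

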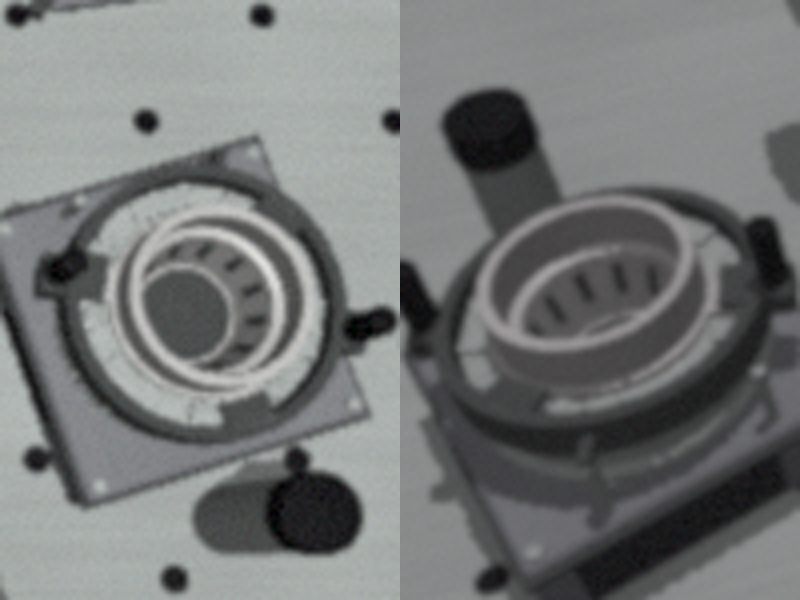

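Crop: the pan is seated, with its ears hidden under the hooks at (245,410) and (85,275) in the top view, and the pointer at (588,447) stands over the bar. The end stop was felt at about 78°, where the locked position should be. Handing in.

```bash
python3 -c "
from workcell import workorder; print(workorder.job_done())"
```

```text
the job is handed in; nothing more can be done
None
```

The job is handed in, at about 20 s of the 51 s allowed: the top pan sits in the unit's mouth with its ears in the pockets, and the lock ring is turned clockwise to its end stop with the hooks over the ears. The other two pans of the pile still stood after the lift, and the arm touched nothing else that I could see.

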